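# Close a parts case with its hook-in cover

## Task

Close the open grey parts case with the cover that fits it, the smaller of the two aluminium covers. Hook the cover's tongue under the dark lip at one end of the case with the other end still raised, then swing that end down until the cover lies flat on the ledges inside the rim, and let go. Leave the larger cover where it lies.

Things in the scene. Friction and masses are not known exactly. Their poses are not given: they have to be found in the camera images.
- case: Grey open case, fixed. Origin: underside centre; +x to the lip end (away from robot). Inside x -79..79, y -65..65 mm, 6 mm walls, front and sides 52 high. Cover rests on 2 ledges at z 32: x 39..79 and -79..-53. Dark steel lip over the full width of the +x end reaches in to x 51, underside z 55, top 60. Cover is too long to go in flat: tilt it 9 to 25 deg, tongue low, to clear lip and front wall.
- cover: The cover that fits: aluminium plate 140 (x) x 110 (y) x 6 mm, ~0.2 kg, its last 30 mm at +x an 80 mm wide tongue. Black upright grip rib across its top: 12 (x) x 70 (y) mm, 6 to 40 mm above the underside. Origin: underside, below the rib's middle; z up; tongue's end at x +80, front end at x -60. Starts flat on the bench left or right of the case, tongue away from the robot within 20 deg.
- cover_tongue (a point): Middle of the end edge of that cover's tongue, on the underside (80 mm from the cover's origin along its +x).
- big_cover: Larger cover of the same make, does not fit: plate 185 (x) x 145 (y) x 6 mm with a 110 mm wide tongue and the same 40 mm high rib. Origin: underside, below the rib; tongue's end at x +100, front end at x -85. Lies flat on the bench on the other side of the case; to be left alone.
There are look-alikes about, which are no part of the job. Leave any purple or yellow look-alike of the cover alone.

How it is judged:
On the way:
1. the cover's tongue is under the lip while its front end is still raised (x of cover_tongue in the frame of case above 0.055 m and z of cover_tongue in the frame of case between 0.025 and 0.051 m and z of cover in the frame of case above 0.037 m and angle between cover's own z axis and vertical between 0.09 and 0.6 rad and y of cover_tongue in the frame of case between -0.03 and 0.03 m), for 0.1 s.
At the end, for the whole second after the job is handed in: The smaller cover lies flat (within 4 degrees) on the case's ledges (underside within about 5 mm of their height), its tongue's end at least 6 mm under the lip and within 30 mm of the case's centre line, released and at rest (x of cover_tongue in the frame of case between 0.057 and 0.083 m and z of cover_tongue in the frame of case between 0.028 and 0.037 m and z of cover in the frame of case between 0.028 and 0.037 m and angle between cover's own z axis and vertical below 0.07 rad and linear speed of cover below 0.02 m/s and y of cover_tongue in the frame of case between -0.03 and 0.03 m); the robot touches nothing.
It fails at once if the larger cover is shifted by more than 30 mm (distance of big_cover from where it was at the start of the episode above 0.03 m).
It also fails if it takes over 42 s, if anything falls off the work surface, if the arm or the gripper's body presses on something with over 40 N, if the wrist force passes 120 N, or if a joint passes its speed limit or range.

## Robot

A 6-joint arm with a two-finger parallel gripper is mounted at the origin on a cart in front of the work surface, level with it; the furniture and walls round the work are solid. World frame = base frame: x ahead of the robot, y to its left, z up, the work surface at z = 0. Lengths are in m, angles in rad, forces in N, time in s.
With the tool pointing down it reaches from about 0.3 to 0.875 m from the base axis. Payload 6.4 kg.
Tool frame: the origin (TCP) lies midway between the tips of the shut fingers; the grasp point (between the pads) lies 19 mm behind it; x points along the fingers, y is the direction in which the jaws open and shut, and the axes are right-handed (so a half turn about x gives the same grasp; the last joint's range is limited). The gripper opens to 85 mm and grips with 20 to 120 N. Pads are 22 mm wide; open, the fingers measure 114 mm over their backs; the gripper's body (76 mm by 85 mm) begins 54 mm behind the grasp point. The pads swing forward as they close: fully open they stand 13 mm farther back than shut.
Start: joints at [1.111, 0.181, 1.607, -0, 1.354, -0.206], TCP at [0.144, 0.557, 0.231] pointing down, gripper open.
Joint ranges: [-2.99, 2.99], [-0.89, 2.07], [0.3, 2.58], [-1.14, 4.28], [0, 2.63], [-3.12, 3.12]. Speed limits (rad/s): [2.57, 2.57, 3.01, 3.14, 3.14, 3.14].

## Interface

Orientations are given as a unit quaternion [w, x, y, z].
In Python, from plant import status, optics, job, outline_of gives the robot as it stands. The module is installed in compiled form; this text tells all that it offers.
- The arm moves only by the tool jog_arm, never from a script. Its argument "increments" is a list of rows, each an object of numbers: "dx", "dy", "dz": the shift along the tool's x, y, z in cm; "rx", "ry", "rz": the turn, a rotation vector about the tool's x, y, z in rad. In form: [{"dx": .., "dy": .., "dz": .., "rx": .., "ry": .., "rz": ..}, ...]. A call has 1 to 5 rows; each row is the pose to reach, as a shift and turn from the pose commanded when the call began, along the tool's axes at that moment; what a row does not reach only later rows make up. A row lasts 1/8 s, in which the tool goes at most 62.5 mm and 10.7 degrees, less where a joint would pass 70% of its speed; a pose out of reach is approached as far as the arm can. A call with a gripper value outside its range is refused whole. "fingers" is the finger opening in cm, from 0 to 8.54, set as the call begins (left out, the last holds). The fingers move at their own pace and stop on an object; "force" is the grip in N (left out, the last holds). Time passes only in rows, so rows that repeat a pose let the fingers close. It gives the time, the measured TCP pose, the force and the opening at its end, in the units of the state.
- status.observe(): the state, without advancing time (a new reading comes with each control period).
- optics.grab_frame(name): name is "scene" or "top" or "wrist"; returns a dict with "img" (480x640x3 uint8, red, green, blue), "fx", "fy", "cx", "cy" (pixels), "rvec" (rotation vector, rad) and "tvec" (3), from world to camera coordinates, as OpenCV has them. Camera axes: x right, y down, z forward; pixel columns grow to the right and rows downward; lengths in m; the calibration is good to about 2 mm. A picture is of the moment at which its call begins. There is no depth.
- job.hand_in(): hands the job in, once; it reports no verdict.
Trained networks look in a picture, given as the dict that the camera call returned (one of the last four; its "shot" number tells which), for a name from the list of things; names that differ only in an ending like _2 or _b are one class to them, and where a whole thing is asked for, a point or a joint stands for the part that bears it (a point fixed in the world has none). Each returns a list of dicts, best first, with "p" (0 to 1); they miss things now and then, are a little off and sometimes report something else, mostly with a low value. They report only what shows in the picture. A call takes as long as a camera call. They do not tell look-alikes from the thing itself.
- outline_of(picture, label): "pixels" (480x640 bool, what is visible of it) and "uv" ([column, row] in pixels, amid what is visible of it).
The state is a dict: "time": time; "joints": joint angles; "qvel": joint speeds; "joint_torque": joint torques, N m; "position": TCP position; "ee_rot": TCP orientation; "contact_force": force on the tool from outside, world axes, zero at the start; "torque": the same for the moment, N m; "finger_gap": finger opening in m.
Only numpy, scipy, OpenCV 4.12 (cv2) and the standard library are available. Lean on these libraries where they do the work, as an engineer would, in place of code of your own. Each camera call takes 0.05 s, during which the arm holds its last target. There are 200 camera calls.

## Working session

There is one attempt and no reset: what is moved stays moved. The work goes in short steps, Python scripts to look and compute and a tool call to move; the robot and the scene stay as the last step left them, time stands still between calls to the robot, and variables do not carry over. Pictures are saved under pics/ and viewed, about 8 in all and at most 12, crops included, and the job is handed in when it is done.

Besides the shell and the picture viewer there is one more tool, called after ">>>" as name(argument=value, ...), one argument or row to a line, values as JSON. jog_arm: Moves the arm, as the interface text tells. Its arguments: {"type":"object","properties":{"increments":{"type":"array"},"fingers":{"type":"number"},"force":{"type":"number"}},"required":["increments"]}

```bash
mkdir -p pics
cat > h.py <<'E'
import numpy as np, cv2
from plant import status, optics, job, outline_of
from scipy.spatial.transform import Rotation as R
def ray(f,uv,z):
    Rm=cv2.Rodrigues(np.array(f['rvec'],float))[0]; t=np.array(f['tvec'],float).ravel()
    uv=np.atleast_2d(uv).astype(float)
    d=np.c_[(uv[:,0]-f['cx'])/f['fx'],(uv[:,1]-f['cy'])/f['fy'],np.ones(len(uv))]@Rm
    c=-Rm.T@t
    return c+d*((z-c[2])/d[:,2])[:,None]
def proj(f,p):
    K=np.array([[f['fx'],0,f['cx']],[0,f['fy'],f['cy']],[0,0,1.]])
    return cv2.projectPoints(np.atleast_2d(p).astype(float),np.array(f['rvec'],float),np.array(f['tvec'],float),K,None)[0][:,0]
def save(n,img): cv2.imwrite('pics/'+n+'.png',np.ascontiguousarray(img[:,:,::-1]))
E
python3 - <<'E'
from h import *
s=status.observe(); print(s)
fs={n:optics.grab_frame(n) for n in('top','scene')}
for n,f in fs.items():
    save(n,f['img'])
    for l in('case','cover','big_cover'):
        for d in outline_of(f,l):
            m=d['pixels'];ys,xs=np.nonzero(m)
            print(n,l,round(d['p'],2),d['uv'],m.sum(),xs.min(),xs.max(),ys.min(),ys.max(),ray(f,d['uv'],0.01)[0].round(3))
E
```

```text
{'time': 0.0, 'joints': array([ 1.11069887e+00,  1.81574253e-01,  1.60802687e+00,  9.50850606e-06,
        1.35375363e+00, -2.06282858e-01]), 'qvel': array([-2.39623729e-05,  6.11848672e-04,  5.39564570e-05,  1.10301590e-03,
        5.39255688e-04, -3.74948009e-04]), 'joint_torque': array([-8.19987181e-04, -4.44901586e+01, -3.51314092e+01, -4.80804629e-04,
        9.36078111e-03,  4.06243521e-05]), 'position': array([0.14410265, 0.55608236, 0.23035634]), 'ee_rot': array([ 0.70121306,  0.08890936,  0.70162677, -0.09008467]), 'contact_force': array([-0.00588508, -0.32873566,  0.60269606]), 'torque': array([-0.05149095,  0.07712584,  0.02730342]), 'finger_gap': 0.08547533434659683}
top case 0.56 [281.1, 220.1] 4003 246 314 183 256 [0.561 0.004 0.01 ]
top cover 0.94 [406.9, 269.0] 2162 386 430 243 297 [ 0.435 -0.323  0.01 ]
top cover 0.69 [355.7, 206.8] 1987 331 387 179 238 [ 0.598 -0.191  0.01 ]
top cover 0.56 [481.0, 287.6] 2145 455 501 258 312 [ 0.388 -0.513  0.01 ]
top big_cover 0.83 [150.2, 276.0] 3941 117 180 239 313 [0.413 0.336 0.01 ]
scene case 0.55 [307.5, 220.8] 2990 266 347 196 249 [0.587 0.025 0.01 ]
scene cover 0.87 [374.2, 252.7] 1222 340 403 231 262 [ 0.574 -0.222  0.01 ]
scene cover 0.84 [368.0, 298.8] 1955 332 404 276 320 [ 0.406 -0.338  0.01 ]
scene cover 0.71 [433.1, 344.4] 2989 390 472 317 376 [ 0.376 -0.513  0.01 ]
scene cover 0.59 [307.0, 220.4] 2925 266 346 196 248 [0.588 0.028 0.01 ]
scene big_cover 0.88 [189.6, 209.8] 1337 155 227 196 225 [0.394 0.319 0.01 ]
```

Run:
```python
import cv2
a=cv2.imread('pics/top.png');b=cv2.imread('pics/scene.png')
cv2.imwrite('pics/a1.png',cv2.resize(a[140:350,100:520],(800,400),interpolation=cv2.INTER_CUBIC))
cv2.imwrite('pics/b1.png',cv2.resize(b[170:400,140:500],(800,511),interpolation=cv2.INTER_CUBIC))
```

```text
(no output)
```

View pics/a1.png

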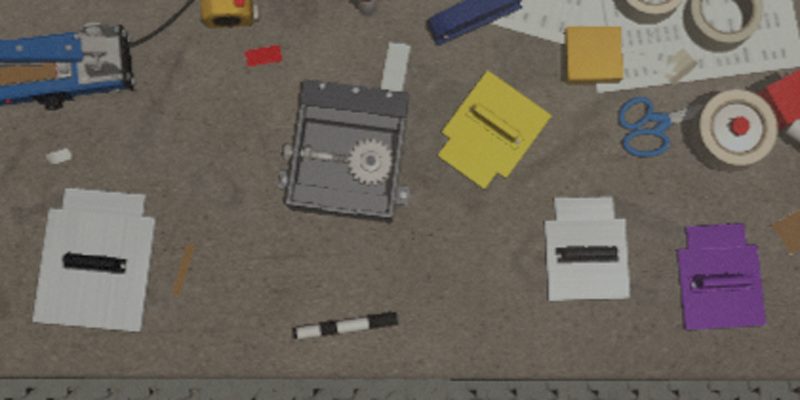

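View pics/b1.png

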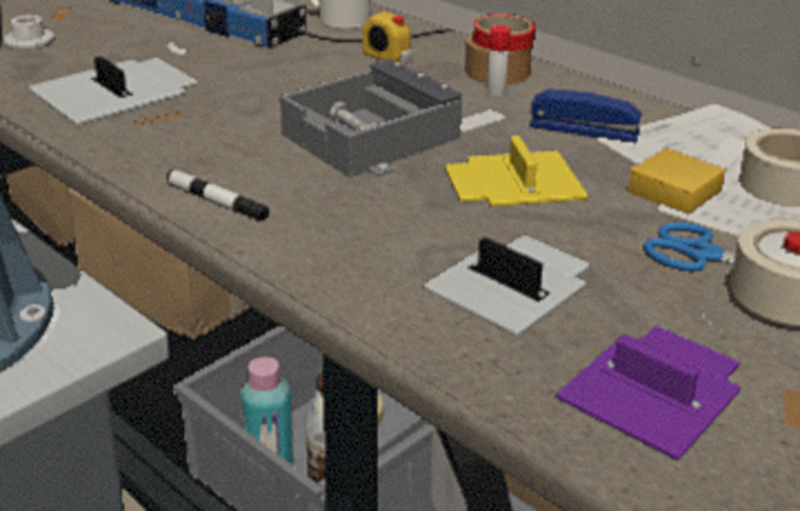

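The top view shows four things that could be taken for the cover:
- aluminium, small: (407,269)
- aluminium, large: (150,276)
- yellow: (356,207)
- purple: (481,288)

I choose (407,269). It is the smaller aluminium plate, about 110 mm wide, with its tongue pointing away. The case is at (281,220) with its dark lip on the far side.

```bash
cat >> h.py <<'E'
from scipy.optimize import minimize
def T(P,p):
    c,s=np.cos(p[2]),np.sin(p[2]); P=np.array(P,float)
    return np.c_[p[0]+c*P[:,0]-s*P[:,1],p[1]+s*P[:,0]+c*P[:,1],P[:,2]]
def box(x0,x1,y0,y1,z0,z1): return [(x,y,z) for x in(x0,x1) for y in(y0,y1) for z in(z0,z1)]
COVER=[box(-.06,.05,-.055,.055,0,.006),box(.05,.08,-.04,.04,0,.006),box(-.006,.006,-.035,.035,.006,.04)]
CASE=[box(-.085,.085,-.071,.071,0,.052),box(.051,.085,-.071,.071,.055,.06),box(.079,.085,-.071,.071,0,.06)]
def sil(f,parts,p,k=4):
    m=np.zeros((480*k,640*k),np.uint8)
    for b in parts: cv2.fillConvexPoly(m,cv2.convexHull(((proj(f,T(b,p))+.5)*k).astype(np.int32)),255)
    return cv2.resize(m,(640,480),interpolation=cv2.INTER_AREA)/255.
def fit(views,parts,p0):
    c=lambda p:sum(np.abs(sil(f,parts,p)-m).sum()/m.sum() for f,m in views)
    best=None
    for dy in(-.15,0,.15):
        q=np.array(p0)+[0,0,dy]
        r=minimize(c,q,method='Nelder-Mead',options=dict(initial_simplex=q+np.array([[0,0,0],[.01,0,0],[0,.01,0],[0,0,.1]]),xatol=1e-4,fatol=1e-4))
        if best is None or r.fun<best.fun: best=r
    return best.x.round(4),round(best.fun,3)
def pick(f,l,xy,z=.01):
    ds=outline_of(f,l)
    ds=[d for d in ds if np.linalg.norm(ray(f,d['uv'],z)[0][:2]-xy)<.06]
    return ds[0]['pixels'].astype(float) if ds else None
E
python3 - <<'E'
from h import *
f=optics.grab_frame('top');g=optics.grab_frame('scene')
for l,parts,xy in(('cover',COVER,(.42,-.33)),('case',CASE,(.56,.01))):
    a,b=pick(f,l,xy),pick(g,l,xy)
    for v in([(f,a)],[(g,b)],[(f,a),(g,b)]):
        print(l,fit(v,parts,[*xy,0.]))
E
```

```text
cover (array([ 0.4226, -0.3235,  0.0509]), np.float64(0.079))
cover (array([ 0.4202, -0.3266,  0.0447]), np.float64(0.041))
cover (array([ 0.4206, -0.3253,  0.0363]), np.float64(0.136))
case (array([ 5.595e-01, -1.000e-04, -1.183e-01]), np.float64(0.067))
case (array([ 0.5551, -0.0036, -0.1183]), np.float64(0.034))
case (array([ 0.5581, -0.001 , -0.1131]), np.float64(0.124))
```

```bash
cat >> h.py <<'E'
def rot(): q=status.observe()['ee_rot']; return R.from_quat([q[1],q[2],q[3],q[0]])
def target(yaw,tilt,flip):
    # tilt>0: +x end low; flip: tool y along -cover x
    B=R.from_euler('z',yaw)*R.from_euler('y',tilt)
    s=-1 if flip else 1
    x=[0,0,-1];y=[s,0,0];z=np.cross(x,y)
    return B*R.from_matrix(np.c_[x,y,z])
def go(pos,yaw,tilt=0,flip=None):
    r=rot();p=status.observe()['position']
    if flip is None: flip=min((0,1),key=lambda k:(r.inv()*target(yaw,tilt,k)).magnitude())
    d=r.inv().apply(np.array(pos)-p)*100; w=(r.inv()*target(yaw,tilt,flip)).as_rotvec()
    print('flip',flip,'d cm',d.round(2),'rv',w.round(4),'deg',np.degrees(np.linalg.norm(w)).round(1))
def show():
    s=status.observe();print('t',s['time'],s['position'].round(4),'F',s['contact_force'].round(1),'gap',round(s['finger_gap'],4),'j',s['joints'].round(2));print(rot().as_matrix().round(3).tolist())
E
python3 - <<'E'
from h import *
show(); go([.421,-.325,.231],.045)
E
```

```text
t 0.7 [0.1444 0.5566 0.2313] F [ 0.1  0.5 -0.5] gap 0.0856 j [ 1.11  0.18  1.61 -0.    1.35 -0.21]
[[0.0, 0.251, 0.968], [0.0, 0.968, -0.251], [-1.0, 0.0, 0.0]]
flip 0 d cm [ 3.000e-02 -7.839e+01  4.891e+01] rv [ 1.272  0.    -0.   ] deg 72.9
```

>>> jog_arm(
  increments=[
    {"dy":-4.2,"dz":4,"rx":0.14},
    {"dy":-8.4,"dz":8,"rx":0.28},
    {"dy":-12.6,"dz":12,"rx":0.42},
    {"dy":-16.8,"dz":16,"rx":0.56},
    {"dy":-21,"dz":20,"rx":0.7},
  ],
)

```text
schema error: expected keys dx, dy, dz, rx, ry, rz
```

```bash
python3 -c "
from h import *
show(); go([.41,-.10,.231],.045); go([.41,-.325,.231],.045)"
```

```text
t 0.7 [0.1444 0.5566 0.2313] F [ 0.1  0.5 -0.5] gap 0.0856 j [ 1.11  0.18  1.61 -0.    1.35 -0.21]
[[0.0, 0.251, 0.968], [0.0, 0.968, -0.251], [-1.0, 0.0, 0.0]]
flip 0 d cm [ 3.000e-02 -5.689e+01  4.220e+01] rv [ 1.272  0.    -0.   ] deg 72.9
flip 0 d cm [ 3.000e-02 -7.867e+01  4.785e+01] rv [ 1.272  0.    -0.   ] deg 72.9
```

>>> jog_arm(
  increments=[
    {"dx":0,"dy":-4.2,"dz":4,"rx":0.14,"ry":0,"rz":0},
    {"dx":0,"dy":-8.4,"dz":8,"rx":0.28,"ry":0,"rz":0},
    {"dx":0,"dy":-12.6,"dz":12,"rx":0.42,"ry":0,"rz":0},
    {"dx":0,"dy":-16.8,"dz":16,"rx":0.56,"ry":0,"rz":0},
    {"dx":0,"dy":-21,"dz":20,"rx":0.7,"ry":0,"rz":0},
  ],
)

```text
time: 1.32
position: [0.2859, 0.3016, 0.2316]
ee_rot: [0.628, 0.326, 0.627, -0.326]
contact_force: [1.4, 0.7, -0.3]
finger_gap: 0.0852
```

```bash
python3 -c "
from h import *
show(); go([.41,-.05,.231],.045); go([.41,-.325,.231],.045)"
```

```text
t 1.325 [0.2859 0.3016 0.2316] F [ 1.4  0.7 -0.3] gap 0.0852 j [ 0.52 -0.2   1.98 -0.    1.36 -0.09]
[[0.001, 0.818, 0.575], [0.0, 0.575, -0.818], [-1.0, 0.001, 0.0]]
flip 0 d cm [  0.06 -10.07  35.9 ] rv [ 5.679e-01 -1.000e-04 -1.200e-03] deg 32.5
flip 0 d cm [ 4.000e-02 -2.589e+01  5.839e+01] rv [ 5.679e-01 -1.000e-04 -1.200e-03] deg 32.5
```

>>> jog_arm(
  increments=[
    {"dx":0,"dy":-1,"dz":5.5,"rx":0.12,"ry":0,"rz":0},
    {"dx":0,"dy":-2.5,"dz":11,"rx":0.24,"ry":0,"rz":0},
    {"dx":0,"dy":-4.5,"dz":17,"rx":0.36,"ry":0,"rz":0},
    {"dx":0,"dy":-7,"dz":22.5,"rx":0.48,"ry":0,"rz":0},
    {"dx":0,"dy":-9.5,"dz":28,"rx":0.568,"ry":0,"rz":0},
  ],
)

```text
time: 1.95
position: [0.37, 0.0178, 0.2318]
ee_rot: [0.512, 0.489, 0.511, -0.488]
contact_force: [1.9, -0.6, -0.3]
finger_gap: 0.0857
```

```bash
python3 -c "
from h import *
show(); go([.41,-.325,.231],.045)"
```

```text
t 1.95 [0.37   0.0178 0.2318] F [ 1.9 -0.6 -0.3] gap 0.0857 j [-0.28 -0.32  2.08  0.    1.39 -0.32]
[[0.002, 0.999, 0.046], [-0.0, 0.046, -0.999], [-1.0, 0.002, 0.0]]
flip 0 d cm [ 0.1   2.43 34.42] rv [ 0.0006  0.0004 -0.0017] deg 0.1
```

>>> jog_arm(
  increments=[
    {"dx":0,"dy":0.5,"dz":6,"rx":0,"ry":0,"rz":0},
    {"dx":0,"dy":1,"dz":12,"rx":0,"ry":0,"rz":0},
    {"dx":0,"dy":1.5,"dz":18,"rx":0,"ry":0,"rz":0},
    {"dx":0,"dy":2,"dz":24,"rx":0,"ry":0,"rz":0},
    {"dx":0,"dy":2.4,"dz":29,"rx":0,"ry":0,"rz":0},
  ],
)

```text
time: 2.58
position: [0.4078, -0.2713, 0.2315]
ee_rot: [0.512, 0.488, 0.512, -0.488]
contact_force: [0.0, -0.1, -0.1]
finger_gap: 0.0854
```

Run:
```python
from h import *
show()
f=optics.grab_frame('wrist'); save('w1',f['img'])
for d in outline_of(f,'cover'): print(d['p'],d['uv'],d['pixels'].sum(),ray(f,d['uv'],.01)[0].round(3))
a=pick(f,'cover',(.42,-.325))
if a is not None: print(fit([(f,a)],COVER,[.42,-.325,.045]))
go([.421,-.325,.10],.045)
```

```text
t 2.575 [ 0.4078 -0.2713  0.2315] F [ 0.  -0.1 -0.1] gap 0.0854 j [-0.83 -0.01  1.82  0.    1.34 -0.88]
[[0.001, 0.999, 0.048], [-0.001, 0.048, -0.999], [-1.0, 0.001, 0.001]]
0.83 [337.6, 254.2] 15386 [ 0.429 -0.321  0.01 ]
0.66 [539.3, 120.2] 20045 [ 0.594 -0.193  0.01 ]
0.55 [290.8, 399.4] 6554 [ 0.391 -0.48   0.01 ]
(array([ 0.4228, -0.3271,  0.0394]), np.float64(0.025))
flip 0 d cm [13.1   1.09  5.49] rv [ 0.0007 -0.0003  0.0004] deg 0.0
```

View pics/w1.png

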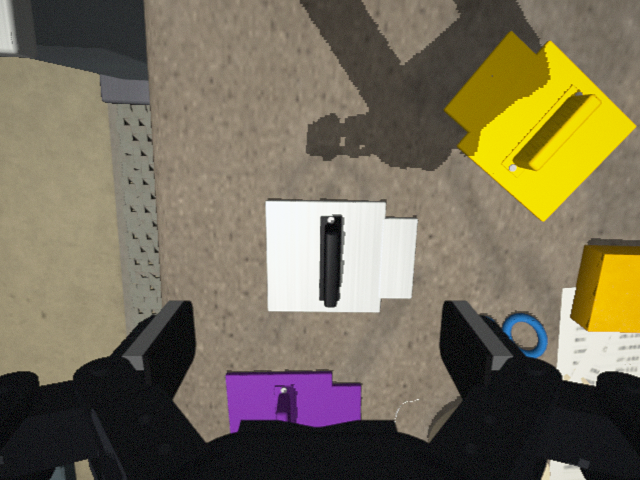

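The close view shows the aluminium plate at (331,260), tongue to the right (away from the robot), with the yellow and purple look-alikes clear of it. It fits the model at (0.4228,-0.327, yaw 0.04), which agrees with the other cameras.

>>> jog_arm(
  increments=[
    {"dx":2,"dy":1.2,"dz":5.6,"rx":0,"ry":0,"rz":0},
    {"dx":7,"dy":1.2,"dz":5.6,"rx":0,"ry":0,"rz":0},
    {"dx":12,"dy":1.2,"dz":5.6,"rx":0,"ry":0,"rz":0},
    {"dx":15.5,"dy":1.2,"dz":5.6,"rx":0,"ry":0,"rz":0},
    {"dx":15.5,"dy":1.2,"dz":5.6,"rx":0,"ry":0,"rz":0},
  ],
  fingers=5,
)

```text
time: 3.35
position: [0.4211, -0.3208, 0.0738]
ee_rot: [0.51, 0.488, 0.515, -0.487]
contact_force: [-0.3, -0.3, 0.2]
finger_gap: 0.0502
```

Run:
```python
from h import *
show()
f=optics.grab_frame('wrist'); save('w2',f['img'])
a=pick(f,'cover',(.42,-.325))
if a is not None: print(a.sum(),fit([(f,a)],COVER,[.4225,-.327,.04]))
go([.4225,-.327,.013],.04)
```

```text
t 3.35 [ 0.4211 -0.3208  0.0738] F [-0.3 -0.3  0.2] gap 0.0502 j [-0.88  0.29  1.83  0.    1.03 -0.93]
[[-0.004, 0.999, 0.05], [0.005, 0.05, -0.999], [-1.0, -0.004, -0.006]]
42381.0 (array([ 0.4228, -0.3271,  0.0328]), np.float64(0.127))
flip 0 d cm [ 6.45 -0.1   0.32] rv [ 0.0099  0.0006 -0.0006] deg 0.6
```

View pics/w2.png

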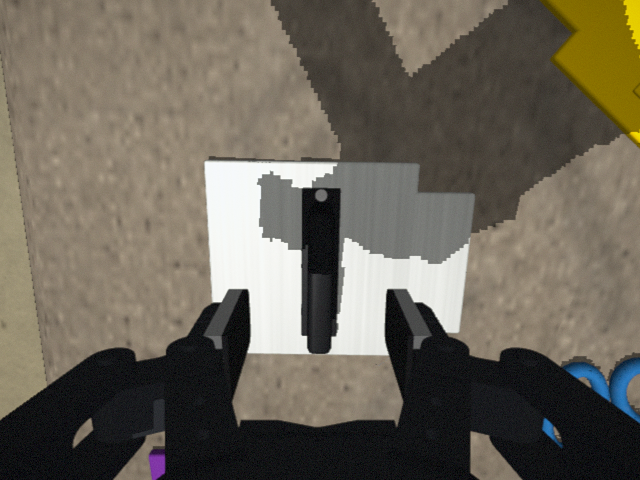

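The rib (columns 303–340) sits centred between the pads (230–405), so I lower and grip.

>>> jog_arm(
  increments=[
    {"dx":2,"dy":-0.1,"dz":0.3,"rx":0,"ry":0,"rz":0},
    {"dx":4,"dy":-0.1,"dz":0.3,"rx":0,"ry":0,"rz":0},
    {"dx":6,"dy":-0.1,"dz":0.3,"rx":0,"ry":0,"rz":0},
    {"dx":6.3,"dy":-0.1,"dz":0.3,"rx":0,"ry":0,"rz":0},
    {"dx":6.3,"dy":-0.1,"dz":0.3,"rx":0,"ry":0,"rz":0},
  ],
)

```text
time: 4.08
position: [0.4227, -0.3279, 0.015]
ee_rot: [0.513, 0.487, 0.511, -0.488]
contact_force: [-0.1, -0.7, 0.4]
finger_gap: 0.0501
```

>>> jog_arm(
  increments=[
    {"dx":0,"dy":0,"dz":0,"rx":0,"ry":0,"rz":0},
    {"dx":0,"dy":0,"dz":0,"rx":0,"ry":0,"rz":0},
    {"dx":0,"dy":0,"dz":0,"rx":0,"ry":0,"rz":0},
    {"dx":0,"dy":0,"dz":0,"rx":0,"ry":0,"rz":0},
    {"dx":0,"dy":0,"dz":0,"rx":0,"ry":0,"rz":0},
  ],
  fingers=0,
  force=90,
)

```text
time: 4.7
position: [0.4224, -0.3277, 0.0144]
ee_rot: [0.513, 0.488, 0.512, -0.488]
contact_force: [-0.4, 1.0, 6.5]
finger_gap: 0.0106
```

```bash
python3 -c "
from h import *
show()"
```

```text
t 4.7 [ 0.4224 -0.3277  0.0144] F [-0.4  1.   6.5] gap 0.0106 j [-0.88  0.39  1.84  0.    0.9  -0.93]
[[0.001, 0.999, 0.049], [-0.001, 0.049, -0.999], [-1.0, 0.001, 0.001]]
```

>>> jog_arm(
  increments=[
    {"dx":-1,"dy":0,"dz":0,"rx":0,"ry":0,"rz":0},
    {"dx":-4,"dy":0,"dz":0,"rx":0,"ry":0,"rz":0},
    {"dx":-8,"dy":0,"dz":0,"rx":0,"ry":0,"rz":0},
    {"dx":-12,"dy":0,"dz":0,"rx":0,"ry":0,"rz":0},
    {"dx":-15,"dy":0,"dz":0,"rx":0,"ry":0,"rz":0},
  ],
)

```text
time: 5.32
position: [0.4218, -0.3271, 0.1653]
ee_rot: [0.513, 0.487, 0.512, -0.488]
contact_force: [-0.3, 0.1, -3.0]
finger_gap: 0.0104
```

Run:
```python
from h import *
show()
# case pose; tcp target: cover origin in case (-.038,0), high, tilt 0.26
go([.50,-.02,.165],-.116,.26)
g=optics.grab_frame('scene');f=optics.grab_frame('top')
save('l1',np.hstack([cv2.resize(g['img'][180:320,280:460],(400,311)),cv2.resize(f['img'][200:320,340:460],(311,311))]))
```

```text
t 5.325 [ 0.4218 -0.3271  0.1653] F [-0.3  0.1 -3. ] gap 0.0104 j [-0.88  0.16  1.77 -0.    1.21 -0.93]
[[0.001, 0.999, 0.049], [-0.001, 0.049, -0.999], [-1.0, 0.001, 0.001]]
flip 0 d cm [ 1.000e-02  9.310e+00 -3.029e+01] rv [ 0.1641  0.0224 -0.2601] deg 17.7
```

View pics/l1.png

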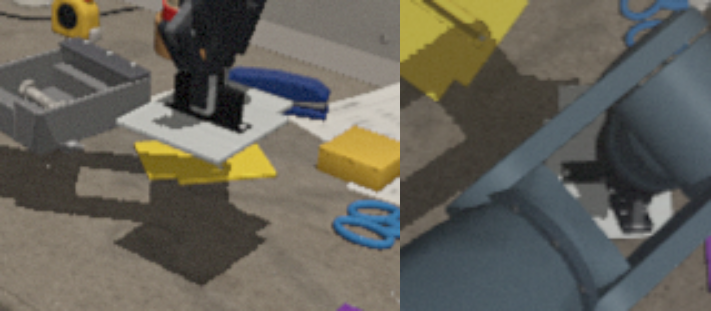

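The cover is held level, clear of the bench.

>>> jog_arm(
  increments=[
    {"dx":-2,"dy":1.5,"dz":-5,"rx":0,"ry":0,"rz":0},
    {"dx":-2.5,"dy":3,"dz":-11,"rx":0.04,"ry":0,"rz":0},
    {"dx":-2.5,"dy":5,"dz":-17,"rx":0.08,"ry":0,"rz":0},
    {"dx":-2.5,"dy":7,"dz":-23,"rx":0.12,"ry":0,"rz":0},
    {"dx":-2.5,"dy":8.5,"dz":-28.5,"rx":0.164,"ry":0,"rz":0},
  ],
)

```text
time: 6.05
position: [0.492, -0.036, 0.1867]
ee_rot: [-0.469, -0.528, -0.471, 0.529]
contact_force: [1.5, -0.2, -2.8]
finger_gap: 0.0104
```

Run:
```python
from h import *
show()
go([.50,-.02,.165],-.116,.26)
f=optics.grab_frame('wrist'); save('w3',f['img'])
for l in('case','cover'):
  for d in outline_of(f,l): print(l,d['p'],d['uv'],d['pixels'].sum())
```

```text
t 6.05 [ 0.492  -0.036   0.1867] F [ 1.5 -0.2 -2.8] gap 0.0104 j [-0.31  0.04  1.85  0.    1.25 -0.2 ]
[[-0.002, 0.993, -0.116], [0.001, -0.116, -0.993], [-1.0, -0.002, -0.0]]
flip 0 d cm [ 2.17  0.61 -1.68] rv [-0.0004 -0.0005 -0.2579] deg 14.8
case 0.76 [434.7, 104.3] 34696
cover 0.91 [519.6, 366.4] 1587
cover 0.56 [332.3, 251.2] 63722
```

View pics/w3.png

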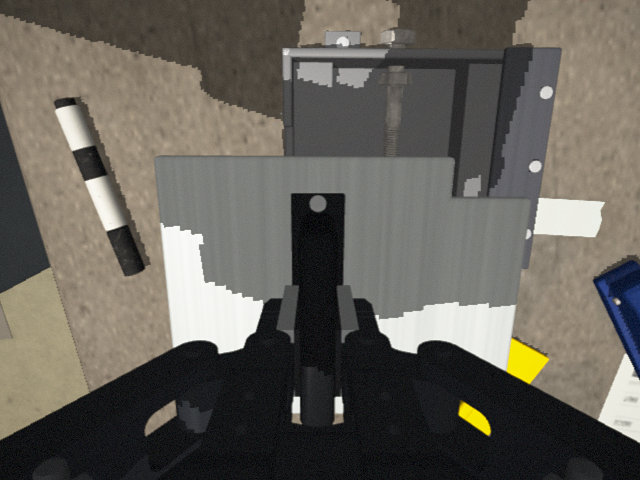

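Run:
```python
from h import *
f=optics.grab_frame('wrist')
pts=[((284,50),.052),((286,155),.052),((506,48),.06),((489,196),.06),((560,48),.06),((527,268),.06)]
W=np.array([ray(f,u,z)[0] for u,z in pts]);print(W.round(4))
d=lambda a,b:(np.arctan2(*(W[b]-W[a])[[0,1]]*[1,-1]) )
for a,b in((2,3),(4,5),(0,2),(0,4)):
    v=W[b]-W[a];print(a,b,np.degrees(np.arctan2(v[1],v[0])).round(2),np.linalg.norm(v[:2]).round(4))
mod=np.array([(-.085,.071,.052),(.051,.071,.06),(.085,.071,.06)])
for p in([.558,-.001,-.116],): print(T(mod,p).round(4), proj(f,T(mod,p)).round(1))
print('cover corners model', proj(f,T([(-.06,.055,.1867-.0144+.006),(.05,.055,.1783),(.05,.04,.1783)],[*status.observe()['position'][:2],-.116])).round(1))
```

```text
[[ 0.4834  0.0774  0.052 ]
 [ 0.4762  0.0136  0.052 ]
 [ 0.6168  0.0623  0.06  ]
 [ 0.6066 -0.0271  0.06  ]
 [ 0.6491  0.0587  0.06  ]
 [ 0.6327 -0.0806  0.06  ]]
2 3 -96.51 0.09
4 5 -96.69 0.1403
0 2 -6.44 0.1343
0 4 -6.43 0.1668
[[0.4818 0.0794 0.052 ]
 [0.6169 0.0636 0.06  ]
 [0.6506 0.0597 0.06  ]] [[281.1  46.9]
 [506.1  45.7]
 [562.7  46. ]]
cover corners model [[152.7 161.7]
 [455.9 163.4]
 [452.1 204.2]]
```

```bash
cat >> h.py <<'E'
C=[.558,-.002,-.114]; OFF=.0144
def wp(xt,zt,a,y=0.):
    c,s=np.cos(a),np.sin(a)
    p=T([(xt-.08*c+OFF*s, y, zt+.08*s+OFF*c)],C)[0]
    go(p,C[2],a)
def where():
    r=rot(); p=status.observe()['position']; t=target(C[2],0,0).inv()
    B=r*R.from_matrix(np.c_[[0,0,-1],[1,0,0],np.cross([0,0,-1],[1,0,0])]).inv()
    o=p-B.apply([0,0,OFF]); k=o+B.apply([.08,0,0])
    M=R.from_euler('z',C[2]).inv(); c0=np.array([C[0],C[1],0])
    print('cover in case',M.apply(o-c0).round(4),'tongue',M.apply(k-c0).round(4),'tilt',np.arccos(B.as_matrix()[2,2]).round(3))
E
python3 -c "
from h import *
where();wp(.042,.085,.26,-.001)"
```

```text
cover in case [-0.0618 -0.0422  0.1723] tongue [ 0.0182 -0.042   0.1721] tilt 0.003
flip 0 d cm [ 6.72  3.04 -4.11] rv [ 2.500e-03  2.000e-04 -2.574e-01] deg 14.7
```

>>> jog_arm(
  increments=[
    {"dx":0,"dy":1,"dz":-2,"rx":0,"ry":0,"rz":-0.09},
    {"dx":1,"dy":2.5,"dz":-4,"rx":0,"ry":0,"rz":-0.18},
    {"dx":3,"dy":3,"dz":-4.1,"rx":0,"ry":0,"rz":-0.258},
    {"dx":5,"dy":3,"dz":-4.1,"rx":0,"ry":0,"rz":-0.258},
    {"dx":6.2,"dy":3,"dz":-4.1,"rx":0,"ry":0,"rz":-0.258},
  ],
)

```text
time: 6.88
position: [0.5258, -0.0019, 0.1241]
ee_rot: [-0.397, -0.463, -0.535, 0.585]
contact_force: [-0.1, 0.7, -2.6]
finger_gap: 0.0108
```

Run:
```python
from h import *
f=optics.grab_frame('wrist'); save('w4',f['img'])
show();where();wp(.042,.037,.26,-.001)
```

```text
t 6.925 [ 0.5251 -0.0016  0.1233] F [-1.  -0.3 -3.9] gap 0.0102 j [-0.21  0.38  1.62 -0.03  1.41 -0.09]
[[-0.257, 0.959, -0.116], [0.03, -0.112, -0.993], [-0.966, -0.258, -0.0]]
cover in case [-0.0365 -0.0033  0.1094] tongue [ 0.0408 -0.0035  0.0887] tilt 0.261
flip 0 d cm [ 4.97  1.45 -0.23] rv [-0.0022 -0.001   0.0014] deg 0.2
```

View pics/w4.png

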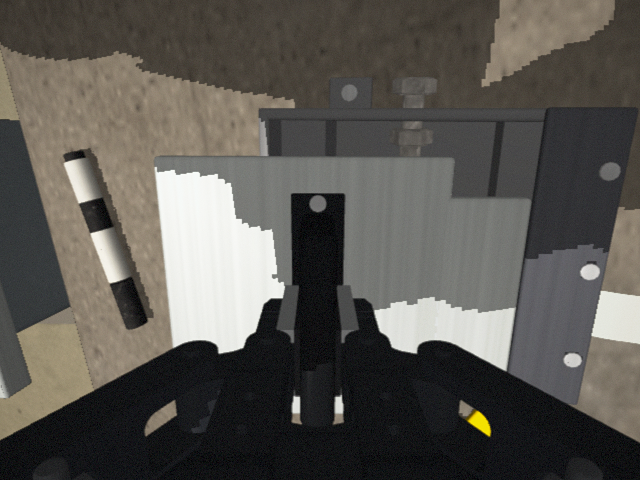

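The tongue's end (column ~530) clears the lip's edge (~545), and the grip is unchanged. I lower.

>>> jog_arm(
  increments=[
    {"dx":1.3,"dy":0.4,"dz":-0.1,"rx":0,"ry":0,"rz":0},
    {"dx":2.6,"dy":0.8,"dz":-0.2,"rx":0,"ry":0,"rz":0},
    {"dx":3.9,"dy":1.1,"dz":-0.2,"rx":0,"ry":0,"rz":0},
    {"dx":4.9,"dy":1.4,"dz":-0.2,"rx":0,"ry":0,"rz":0},
    {"dx":4.9,"dy":1.4,"dz":-0.2,"rx":0,"ry":0,"rz":0},
  ],
)

```text
time: 7.55
position: [0.5278, 0.0011, 0.0743]
ee_rot: [-0.398, -0.462, -0.535, 0.584]
contact_force: [-1.0, 0.8, -2.2]
finger_gap: 0.0105
```

Run:
```python
from h import *
show();where();wp(.066,.037,.26,-.001)
f=optics.grab_frame('wrist'); g=optics.grab_frame('scene')
save('w5',np.hstack([cv2.resize(f['img'],(400,300)),cv2.resize(g['img'][170:270,240:370],(390,300),interpolation=cv2.INTER_CUBIC)]))
```

```text
t 7.55 [0.5278 0.0011 0.0743] F [-1.   0.8 -2.2] gap 0.0105 j [-0.21  0.45  1.63 -0.02  1.32 -0.08]
[[-0.255, 0.96, -0.115], [0.03, -0.111, -0.993], [-0.966, -0.257, -0.0]]
cover in case [-0.0341 -0.0004  0.0604] tongue [ 0.0432 -0.0004  0.0398] tilt 0.26
flip 0 d cm [-0.31  2.27  0.06] rv [-0.0008 -0.0004 -0.    ] deg 0.1
```

View pics/w5.png

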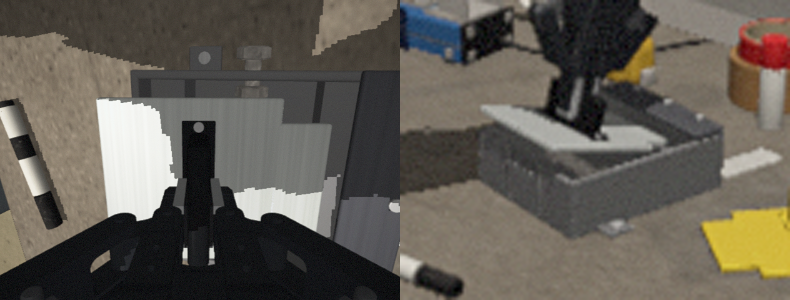

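The tongue is inside the case just short of the lip and below it, with the front raised above the front wall and no contact. I slide it under the lip.

>>> jog_arm(
  increments=[
    {"dx":0,"dy":0.5,"dz":0,"rx":0,"ry":0,"rz":0},
    {"dx":-0.1,"dy":1,"dz":0,"rx":0,"ry":0,"rz":0},
    {"dx":-0.2,"dy":1.6,"dz":0,"rx":0,"ry":0,"rz":0},
    {"dx":-0.3,"dy":2.2,"dz":0,"rx":0,"ry":0,"rz":0},
    {"dx":-0.3,"dy":2.3,"dz":0,"rx":0,"ry":0,"rz":0},
  ],
)

```text
time: 8.28
position: [0.5519, -0.0019, 0.0723]
ee_rot: [-0.399, -0.463, -0.534, 0.584]
contact_force: [-0.8, 0.1, -2.0]
finger_gap: 0.0102
```

>>> jog_arm(
  increments=[
    {"dx":0,"dy":0,"dz":0,"rx":0,"ry":0,"rz":0},
    {"dx":0,"dy":0,"dz":0,"rx":0,"ry":0,"rz":0},
  ],
)

```text
time: 8.52
position: [0.5511, -0.0017, 0.0723]
ee_rot: [-0.399, -0.463, -0.535, 0.584]
contact_force: [0.3, -0.2, -3.3]
finger_gap: 0.0107
```

Run:
```python
from h import *
show();where()
for a in(.17,.09,.0): wp(.067,.036,a,-.001)
f=optics.grab_frame('wrist'); g=optics.grab_frame('scene')
save('w6',np.hstack([cv2.resize(f['img'],(400,300)),cv2.resize(g['img'][170:270,240:370],(390,300),interpolation=cv2.INTER_CUBIC)]))
```

```text
t 8.525 [ 0.5511 -0.0017  0.0723] F [ 0.3 -0.2 -3.3] gap 0.0107 j [-0.2   0.49  1.57 -0.02  1.34 -0.08]
[[-0.254, 0.96, -0.115], [0.029, -0.111, -0.993], [-0.967, -0.255, -0.0]]
cover in case [-0.0105 -0.0005  0.0584] tongue [ 0.0668 -0.0005  0.038 ] tilt 0.258
flip 0 d cm [ 0.9  -0.03  0.05] rv [-0.0009 -0.0002  0.0883] deg 5.1
flip 0 d cm [ 1.55 -0.06  0.05] rv [-0.0009 -0.0002  0.1683] deg 9.6
flip 0 d cm [ 2.28 -0.04  0.05] rv [-9.000e-04 -1.000e-04  2.583e-01] deg 14.8
```

View pics/w6.png

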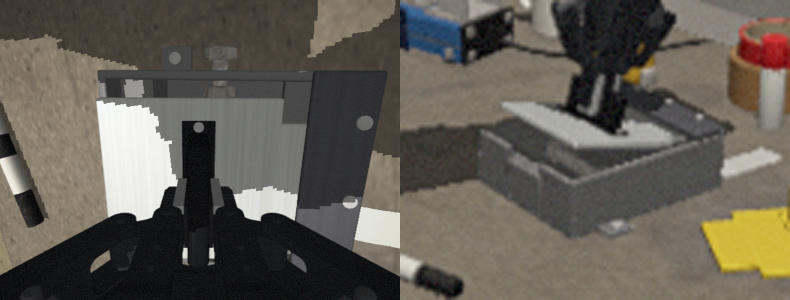

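The tongue is hidden under the lip (left panel, past column ~305), the front is raised, and there is no contact force. I swing it down.

>>> jog_arm(
  increments=[
    {"dx":0.4,"dy":0,"dz":0,"rx":0,"ry":0,"rz":0.04},
    {"dx":0.9,"dy":0,"dz":0,"rx":0,"ry":0,"rz":0.09},
    {"dx":1.3,"dy":0,"dz":0,"rx":0,"ry":0,"rz":0.14},
    {"dx":1.8,"dy":0,"dz":0,"rx":0,"ry":0,"rz":0.2},
    {"dx":2.3,"dy":0,"dz":0,"rx":0,"ry":0,"rz":0.258},
  ],
)

```text
time: 9.25
position: [0.5453, -0.0011, 0.0502]
ee_rot: [0.471, 0.528, 0.47, -0.528]
contact_force: [0.1, 0.1, -3.2]
finger_gap: 0.0103
```

>>> jog_arm(
  increments=[
    {"dx":0,"dy":0,"dz":0,"rx":0,"ry":0,"rz":0},
    {"dx":0,"dy":0,"dz":0,"rx":0,"ry":0,"rz":0},
  ],
)

```text
time: 9.5
position: [0.546, -0.0012, 0.0506]
ee_rot: [-0.47, -0.528, -0.47, 0.528]
contact_force: [-0.1, -0.7, -2.1]
finger_gap: 0.0102
```

Run:
```python
from h import *
show();where();wp(.067,.0325,0,-.001)
```

```text
t 9.5 [ 0.546  -0.0012  0.0506] F [-0.1 -0.7 -2.1] gap 0.0102 j [-0.22  0.35  1.8  -0.    0.99 -0.1 ]
[[-0.0, 0.993, -0.115], [-0.0, -0.115, -0.993], [-1.0, -0.0, 0.0]]
cover in case [-0.012  -0.0006  0.0362] tongue [ 0.068  -0.0007  0.0362] tilt 0.0
flip 0 d cm [ 0.37 -0.1   0.04] rv [-0.0011  0.0001  0.0001] deg 0.1
```

Flat and 4 mm above the ledges, with no contact. I lower gently until it touches.

>>> jog_arm(
  increments=[
    {"dx":0.1,"dy":0,"dz":0,"rx":0,"ry":0,"rz":0},
    {"dx":0.2,"dy":0,"dz":0,"rx":0,"ry":0,"rz":0},
    {"dx":0.3,"dy":0,"dz":0,"rx":0,"ry":0,"rz":0},
    {"dx":0.4,"dy":0,"dz":0,"rx":0,"ry":0,"rz":0},
    {"dx":0.4,"dy":0,"dz":0,"rx":0,"ry":0,"rz":0},
  ],
)

```text
time: 10.12
position: [0.5455, -0.0011, 0.0464]
ee_rot: [-0.47, -0.528, -0.47, 0.528]
contact_force: [-1.5, 0.1, 1.7]
finger_gap: 0.0104
```

Run:
```python
from h import *
show();where()
f=optics.grab_frame('wrist'); g=optics.grab_frame('scene')
save('w7',np.hstack([cv2.resize(f['img'],(400,300)),cv2.resize(g['img'][170:270,240:370],(390,300),interpolation=cv2.INTER_CUBIC)]))
```

```text
t 10.125 [ 0.5455 -0.0011  0.0464] F [-1.5  0.1  1.7] gap 0.0104 j [-0.22  0.36  1.81 -0.    0.98 -0.1 ]
[[-0.0, 0.993, -0.115], [-0.0, -0.115, -0.993], [-1.0, -0.0, 0.0]]
cover in case [-0.0125 -0.0005  0.032 ] tongue [ 0.0675 -0.0006  0.032 ] tilt 0.0
```

View pics/w7.png

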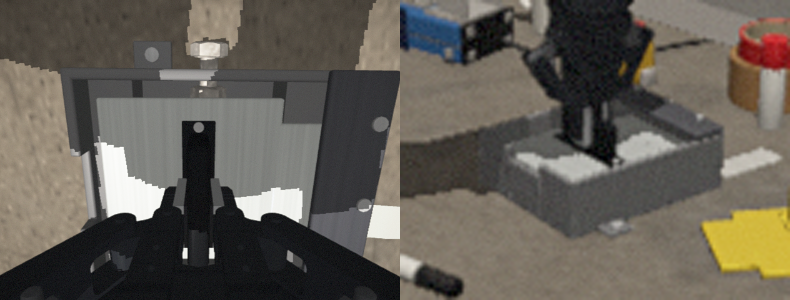

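The cover lies inside the rim, the ledges have taken its weight (Fz went from −2 to +1.7 N), and the tongue is under the lip. I release and rise.

>>> jog_arm(
  increments=[
    {"dx":0,"dy":0,"dz":0,"rx":0,"ry":0,"rz":0},
    {"dx":0,"dy":0,"dz":0,"rx":0,"ry":0,"rz":0},
    {"dx":0,"dy":0,"dz":0,"rx":0,"ry":0,"rz":0},
    {"dx":0,"dy":0,"dz":0,"rx":0,"ry":0,"rz":0},
  ],
  fingers=4,
)

```text
time: 10.72
position: [0.5456, -0.0011, 0.0462]
ee_rot: [0.47, 0.528, 0.47, -0.528]
contact_force: [0.8, -0.0, 0.1]
finger_gap: 0.0403
```

>>> jog_arm(
  increments=[
    {"dx":-1,"dy":0,"dz":0,"rx":0,"ry":0,"rz":0},
    {"dx":-3,"dy":0,"dz":0,"rx":0,"ry":0,"rz":0},
    {"dx":-6,"dy":0,"dz":0,"rx":0,"ry":0,"rz":0},
    {"dx":-10,"dy":0,"dz":0,"rx":0,"ry":0,"rz":0},
    {"dx":-14,"dy":0,"dz":0,"rx":0,"ry":0,"rz":0},
  ],
)

```text
time: 11.35
position: [0.5455, -0.0011, 0.188]
ee_rot: [0.471, 0.528, 0.47, -0.528]
contact_force: [-0.4, -0.1, 0.1]
finger_gap: 0.0398
```

Run:
```python
from h import *
show()
f=optics.grab_frame('wrist'); g=optics.grab_frame('scene')
save('w8',np.hstack([cv2.resize(f['img'],(400,300)),cv2.resize(g['img'][170:270,240:370],(390,300),interpolation=cv2.INTER_CUBIC)]))
V=[box(-.06,.05,-.055,.055,.032,.038),box(-.006,.006,-.035,.035,.038,.072)]
for d in outline_of(f,'cover'): print(d['p'],d['uv'],d['pixels'].sum(),ray(f,d['uv'],.038)[0].round(3))
# predicted plate corners for expected pose
o=T([(-.0125,-.0005,0)],C)[0]; print(proj(f,T([(-.06,.055,.038),(.05,.055,.038),(-.06,-.055,.038)],[o[0],o[1],C[2]])).round(0)*.625)
```

```text
t 11.35 [ 0.5455 -0.0011  0.188 ] F [-0.4 -0.1  0.1] gap 0.0398 j [-0.22  0.16  1.72 -0.    1.26 -0.1 ]
[[0.0, 0.993, -0.115], [-0.0, -0.115, -0.993], [-1.0, 0.0, 0.0]]
0.97 [321.6, 215.0] 25006 [0.549 0.001 0.038]
[[143.75   88.125]
 [243.125  88.125]
 [149.375 180.625]]
```

View pics/w8.png

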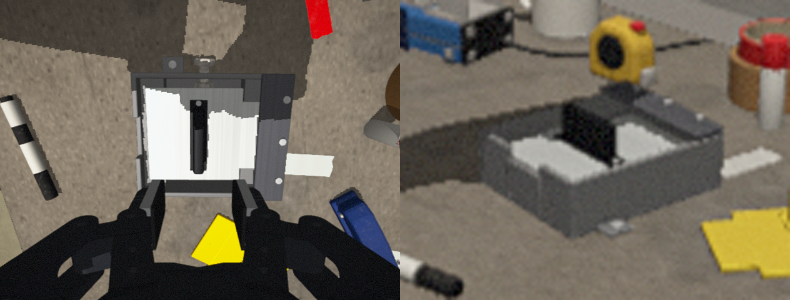

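The cover lies flat inside the rim. Its corners, at (144,87) and (149,181) in the left panel, match the predicted pose, and the tongue is under the lip. The gripper is clear.

```bash
python3 -c "
from h import *
job.hand_in()"
```

```text
the job is handed in; nothing more can be done
```

I closed the grey case with the smaller aluminium cover and handed the job in at about 11.4 s of the 42 s allowed. No verdict is reported.

**What I did:** I gripped the cover by its rib and carried it over the case. I tilted it about 15°, tongue low, and slid the tongue under the lip. I then swung it flat, lowered it onto the ledges, let go and raised the arm clear.

**On the way:** With the front still raised, I worked out from the arm's pose that the tongue's end was at x 0.067, z 0.038 m in the case frame. The tilt was 0.26 rad, within the required range.

**At the end:** Just before release, the tongue's end was at x 0.0675, y −0.001, z 0.032 m, with 0 tilt and the ledges bearing the cover's weight. The last picture shows the cover flat inside the rim, with its corners within a pixel or so of the predicted pose. The force on the arm was about 0 N.

**Disagreements:** The camera fits differed by 2–4 mm. One wrist picture suggested the held cover sat about 2 mm off to the side, and its size there fitted a cover a few mm lower than assumed. Both were well inside the tolerances. I did not measure the larger cover again, but the arm did not go near it after the start.

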